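# Knob samples into the sample tray

## Robot

A 6-joint arm with a two-finger parallel gripper is mounted at the origin on the work surface. World frame = base frame: x ahead of the robot, y to its left, z up, the work surface at z = 0. Lengths are in m, angles in rad, forces in N, time in s.
With the tool pointing down it reaches from about 0.3 to 1 m from the base axis. Payload 5.1 kg.
Tool frame: the origin (TCP) lies at the very end of the fingers, on their centre line; the grasp point (between the pads) lies 19 mm behind it; z points along the fingers, y is the line along which they close (so a half turn about z gives the same grasp; the last joint's range is limited). The gripper opens to 95 mm and grips with 3 to 60 N. Pads are 20 mm wide; open, the fingers measure 119 mm over their backs; the gripper's body (75 mm by 180 mm) begins 59 mm behind the grasp point.
Start: joints at [-1.265, 0.124, 1.65, -0, 1.367, -0.083], TCP at [0.246, -0.601, 0.186] pointing down, gripper open.
Joint ranges: [-2.61, 2.61], [-1.02, 2.33], [0.03, 2.71], [-1.35, 4.49], [0.32, 2.68], [-2.91, 2.91]. Speed limits (rad/s): [2.57, 2.57, 3.14, 3.14, 3.14, 3.14].

## Interface

Orientations are given as a rotation vector (axis times angle).
In Python, from rig import bot gives the robot as it stands.
- The arm moves only by the shell command python3 -m inch 'ROWS'. ROWS is JSON, a list of rows, each a list of 7 numbers: the turn, a rotation vector about the world's x, y, z in rad, then the shift along the world's x, y, z in cm, then the opening, from 0 (shut) to 1 (fully open). In form: [[wx, wy, wz, tx, ty, tz, gripper], ...]. A call has 1 to 12 rows; each row is the pose to reach, as a shift and turn from the pose commanded when the call began; what a row does not reach only later rows make up. A row lasts 1/10 s, in which the tool goes at most 50 mm and 8.59 degrees, less where a joint would pass 70% of its speed; a pose out of reach is approached as far as the arm can. A call with a gripper value outside its range is refused whole. The fingers move at their own pace and stop on an object; the grip force is fixed at half the most. Time passes only in rows, so rows that repeat a pose let the fingers close. It gives the time, the measured TCP pose, the force, the opening and the grip force at its end, in the units of the state.
- bot.get_state(): the state, without advancing time (a new reading comes with each control period).
- bot.grab_frame(name): name is "scene" or "top" or "wrist"; returns the picture (384x512x3 uint8, blue, green, red); there is no depth.
- bot.get_calibration(name): a dict with "vfov" (degrees; the focal length in pixels is half the picture's height over the tangent of half this angle, whatever the lens; pixels are square), "cx", "cy" (the principal point, pixels), "world_from_camera" (4x4, takes a point from camera to world coordinates); the wrist camera has in their place "mount" (4x4, takes a point from camera to tool coordinates, whose origin is the TCP and whose axes are the flange's). Camera axes: x right, y down, z forward; pixel columns grow to the right and rows downward; lengths in m; the calibration is good to about 2 mm. A picture is of the moment at which its call begins: read the wrist's pose just before it. get_calibration takes no time and is no camera call.
- bot.close_job(): hands the job in; it is judged then, once.
Trained networks look in the newest picture that a camera, given by its name, has taken for a name from the list of things; names that differ only in an ending like _2 or _b are one class to them, and where a whole thing is asked for, a point or a joint stands for the part that bears it (a point fixed in the world has none). Each returns a list of dicts, best first, with "score" (0 to 1); they miss things now and then, are a little off and sometimes report something else, mostly with a low value. They report only what shows in the picture. A call takes as long as a camera call. They do not tell look-alikes from the thing itself.
- bot.spot_in(camera, target): "uv" ([column, row] in pixels, amid what is visible of it).
The state is a dict: "time_s": time; "joint_positions": joint angles; "qvel": joint speeds; "joint_efforts": joint torques, N m; "tool_pos": TCP position; "orientation": TCP orientation; "force": force on the tool from outside, world axes, zero at the start; "wrist_torque": the same for the moment, N m; "grip_width": opening from 0.0 (shut) to 1.0 (fully open); "grasp_force": force on a finger pad.
Only numpy, scipy, OpenCV 4.12 (cv2) and the standard library are available. Lean on these libraries where they do the work, as an engineer would, in place of code of your own. Each camera call takes 0.05 s, during which the arm holds its last target. There are 200 camera calls.

## Task

In this design studio we are getting the drawer-knob samples ready for a client. Stand the two ball-shaped wooden knobs from the desk in the two empty wells of the grey three-well sample tray, one knob per well, upright on their feet on the well floor; the ball knob already in the tray stays in its well. The drum-shaped and the flat disc-shaped knobs are not part of the set.

Things in the scene. Friction and masses are not known exactly. Their poses are not given: they have to be found in the camera images.
- tray: grey tray fixed to the desk, turned any way: slab 90 (x) by 255 (y) by 18 mm high, three round wells in a row, centres at its x = 0, y = -85, 0, +85 mm, each 52 mm across, 10 deep, flat dark floor 8 mm above the underside. Origin: centre of the underside, on the desk, z up. The end well at y = -85 is filled by ball_knob_c, the other two are empty.
- ball_knob_a: plain brown wooden drawer knob, about 50 g: ball 40 mm across, centre 34 mm above the origin (top 54), on an 18 mm thick stem with a flat round foot 26 mm across. Origin: centre of the foot's underside, z up; round about z. Loose on the desk among a drum knob (34 across, 52 high) and a disc knob (54 across, 32 high); knobs stand 100 mm or more apart.
- ball_knob_b: plain brown wooden drawer knob, about 50 g: ball 40 mm across, centre 34 mm above the origin (top 54), on an 18 mm thick stem with a flat round foot 26 mm across. Origin: centre of the foot's underside, z up; round about z. Loose on the desk like ball_knob_a; either may go into either empty well.
- ball_knob_c: plain brown wooden drawer knob, about 50 g: ball 40 mm across, centre 34 mm above the origin (top 54), on an 18 mm thick stem with a flat round foot 26 mm across. Origin: centre of the foot's underside, z up; round about z. Already stands loose in the tray's end well at y = -85 mm.
Mind the look-alikes: they are no part of the job. What is shaped like the ball_knob_b but blue or turquoise is not meant.

How it is judged:
By the outcome, as a careful person would: the job done as asked, in the order asked, and still so for the second after the job is handed in, with the robot touching nothing.
It also fails if it takes over 58 s, if anything falls off the work surface, if the arm or the gripper's body presses on something with over 40 N, if the wrist force passes 120 N, or if a joint passes its speed limit or range.

## Working session

There is one attempt and no reset: what is moved stays moved. The work goes in short steps, Python scripts to look and compute and a shell command to move; the robot and the scene stay as the last step left them, time stands still between calls to the robot, and variables do not carry over. Pictures are saved under pics/ and viewed, at most 10 in all, crops included, and the job is handed in when it is done.

```bash
mkdir -p pics; cat > h.py <<'E'
import numpy as np, cv2
from rig import bot
from scipy.spatial.transform import Rotation as R
def cam(name):
    c=bot.get_calibration(name); f=192/np.tan(np.radians(c['vfov'])/2)
    if 'mount' in c:
        s=bot.get_state(); T=np.eye(4); T[:3,:3]=R.from_rotvec(s['orientation']).as_matrix(); T[:3,3]=s['tool_pos']
        W=T@np.array(c['mount'])
    else: W=np.array(c['world_from_camera'])
    return f,c['cx'],c['cy'],W
def pt(C,uv,z):
    f,cx,cy,W=C; d=W[:3,:3]@np.array([(uv[0]-cx)/f,(uv[1]-cy)/f,1]); o=W[:3,3]
    return (o+d*(z-o[2])/d[2]).round(4)
def px(C,p):
    f,cx,cy,W=C; q=W[:3,:3].T@(np.array(p)-W[:3,3]); return (f*q[:2]/q[2]+[cx,cy]).round(1)
E
python3 - <<'E'
from h import *
ims=[]
for n in ['top','scene']:
    C=cam(n); im=bot.grab_frame(n); ims.append(im)
    print(n,C[3].round(3).tolist(),C[0])
    for t,z in [('ball_knob_a',.034),('tray',.018)]:
        for r in bot.spot_in(n,t): print(t,r['score'],r['uv'],pt(C,r['uv'],z))
cv2.imwrite('pics/top.png',cv2.resize(ims[0],(768,576)));cv2.imwrite('pics/scene.png',ims[1])
s=bot.get_state();print(s['time_s'],s['tool_pos'],s['orientation'])
print(R.from_rotvec(s['orientation']).as_matrix().round(3))
E
```

```text
top [[-0.021, -0.984, 0.176, 0.355], [-1.0, 0.021, -0.001, -0.009], [-0.003, -0.176, -0.984, 0.921], [0.0, 0.0, 0.0, 1.0]] 393.2175710768958
ball_knob_a 0.76 [301.0, 134.8] [ 0.6432 -0.1225  0.034 ]
ball_knob_a 0.6 [351.2, 177.2] [ 0.539  -0.2338  0.034 ]
ball_knob_a 0.57 [159.6, 134.9] [0.6503 0.2101 0.034 ]
ball_knob_a 0.56 [377.1, 248.6] [ 0.3752 -0.281   0.034 ]
ball_knob_a 0.55 [334.7, 215.0] [ 0.4524 -0.1908  0.034 ]
ball_knob_a 0.53 [373.1, 210.4] [ 0.461  -0.2785  0.034 ]
tray 0.76 [157.2, 176.6] [0.5536 0.2175 0.018 ]
scene [[-0.256, 0.702, -0.664, 1.125], [0.967, 0.187, -0.174, 0.116], [0.002, -0.687, -0.727, 0.704], [0.0, 0.0, 0.0, 1.0]] 479.35911151502745
ball_knob_a 0.86 [200.0, 166.1] [ 0.4663 -0.1914  0.034 ]
ball_knob_a 0.72 [169.7, 189.7] [ 0.5447 -0.2253  0.034 ]
ball_knob_a 0.7 [156.5, 156.1] [ 0.4609 -0.2895  0.034 ]
ball_knob_a 0.64 [200.4, 238.8] [ 0.6435 -0.126   0.034 ]
ball_knob_a 0.59 [386.8, 282.8] [0.6512 0.2012 0.034 ]
ball_knob_a 0.59 [174.5, 131.4] [ 0.3756 -0.284   0.034 ]
tray 0.8 [400.3, 253.3] [0.5717 0.2211 0.018 ]
0.3 [ 0.24630184 -0.6012782   0.18531506] [-3.08173534e+00 -6.06765283e-01  1.21922627e-04]
[[ 0.925  0.379 -0.   ]
 [ 0.379 -0.925  0.001]
 [ 0.    -0.001 -1.   ]]
```

View pics/top.png

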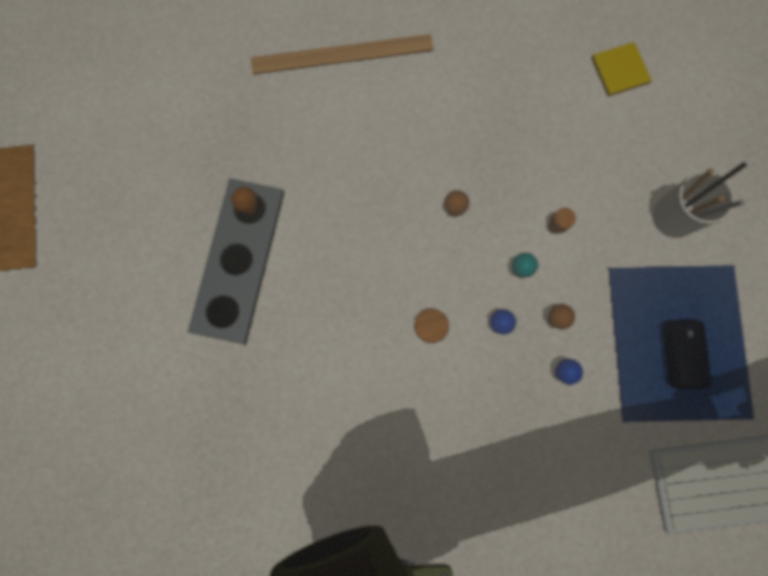

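View pics/scene.png

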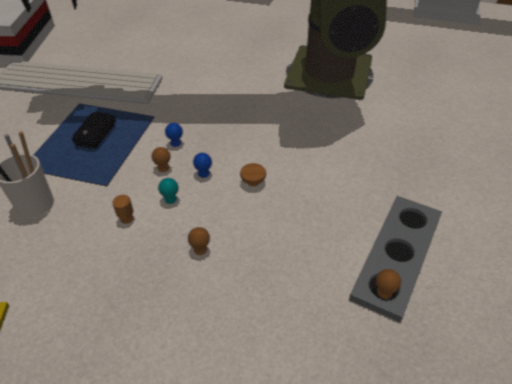

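The top view shows brown balls at about (304,135) and (374,211), the drum at (376,146) and the disc at (288,217). The tray is at left, with empty wells at (157,173) and (148,207). The two blue knobs and the turquoise one are look-alikes. I'll go above the nearer brown ball, at (0.461,-0.284).

```bash
python3 -m inch '[[0,0,0,21.5,31.7,0,0.65],[0,0,0,21.5,31.7,0,0.65],[0,0,0,21.5,31.7,0,0.65],[0,0,0,21.5,31.7,0,0.65],[0,0,0,21.5,31.7,0,0.65],[0,0,0,21.5,31.7,0,0.65],[0,0,0,21.5,31.7,0,0.65],[0,0,0,21.5,31.7,0,0.65],[0,0,0,21.5,31.7,0,0.65],[0,0,0,21.5,31.7,0,0.65]]'
python3 - <<'E'
from h import *
C=cam('wrist'); im=bot.grab_frame('wrist'); cv2.imwrite('pics/w1.png',im)
print(C[3].round(3).tolist(), px(C,[.461,-.284,.034]))
for r in bot.spot_in('wrist','ball_knob_a'): print(r['score'],r['uv'],pt(C,r['uv'],.034))
print(bot.get_state()['tool_pos'],bot.get_state()['orientation'])
E
```

```text
time_s: 1.3
tool_pos: [0.4616, -0.2841, 0.1858]
orientation: [3.081, 0.609, -0.0]
force: [0.5, 0.1, 0.4]
grip_width: 0.649
grasp_force: 0.0
[[0.381, -0.892, -0.245, 0.531], [-0.925, -0.367, -0.101, -0.257], [0.0, 0.265, -0.964, 0.385], [0.0, 0.0, 0.0, 1.0]] [252.5 171. ]
0.8 [234.8, 82.7] [ 0.5406 -0.2314  0.034 ]
0.72 [226.7, 235.3] [ 0.3777 -0.2853  0.034 ]
0.68 [170.8, 146.0] [ 0.4528 -0.1908  0.034 ]
0.64 [249.2, 168.7] [ 0.462  -0.2796  0.034 ]
[ 0.4609001  -0.28526091  0.18573977] [ 3.08249135e+00  6.05325510e-01 -4.75478669e-04]
```

View pics/w1.png

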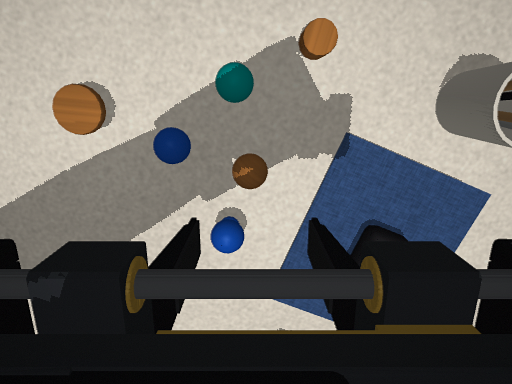

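The wrist view shows the brown ball at (250,171), with the blue knobs clear of the closing line. I'll descend and grip.

```bash
python3 -m inch '[[0,0,0,0,0.4,-4,0.65],[0,0,0,0,0.4,-8,0.65],[0,0,0,0,0.4,-12,0.65],[0,0,0,0,0.4,-15,0.65],[0,0,0,0,0.4,-17,0.65],[0,0,0,0,0.4,-17,0.65],[0,0,0,0,0.4,-17,0.3],[0,0,0,0,0.4,-17,0.3],[0,0,0,0,0.4,-17,0.3],[0,0,0,0,0.4,-17,0.3],[0,0,0,0,0.4,-17,0.3],[0,0,0,0,0.4,-17,0.3]]'
python3 - <<'E'
from h import *
# well floors from the top picture (z=.008 floor; rims z=.018)
im=cv2.imread('pics/top.png'); im=cv2.resize(im,(512,384),interpolation=cv2.INTER_AREA)
C=cam('top'); g=cv2.cvtColor(im,cv2.COLOR_BGR2GRAY)
n,l,s,c=cv2.connectedComponentsWithStats(((g<45)).astype(np.uint8))
for i in range(1,n):
    if s[i][4]>60 and c[i][0]<250 and c[i][1]<260: print(s[i],c[i],pt(C,c[i],.018))
E
```

```text
time_s: 2.6
tool_pos: [0.4617, -0.2801, 0.0169]
orientation: [-3.082, -0.607, -0.001]
force: [-1.3, 3.3, 5.7]
grip_width: 0.308
grasp_force: 18.6
[158 132  18  16 117] [167.66666667 141.81196581] [0.638  0.1944 0.018 ]
[148 164  19  19 287] [157.02090592 172.64111498] [0.5631 0.2182 0.018 ]
[138 198  20  20 318] [147.77358491 207.53773585] [0.4807 0.2377 0.018 ]
```

The opening is 0.31 (about 29 mm), narrower than the 40 mm ball, so I'll look before lifting.

```bash
python3 - <<'E'
from h import *
C=cam('wrist'); im=bot.grab_frame('wrist'); 
i2=bot.grab_frame('scene')
a=im[150:384,80:430]; b=cv2.resize(i2[90:260,70:320],(440,299))
o=np.zeros((300,800,3),np.uint8); o[:234,:350]=a; o[:299,355:795]=b
cv2.imwrite('pics/g1.png',o)
s=bot.get_state();print(s['grip_width'],s['grasp_force'],s['force'],s['tool_pos'])
E
```

```text
0.302931070133021 20.70212041027844 [-1.07428588  2.79171785  5.56655001] [ 0.46175819 -0.28002192  0.01689493]
```

View pics/g1.png

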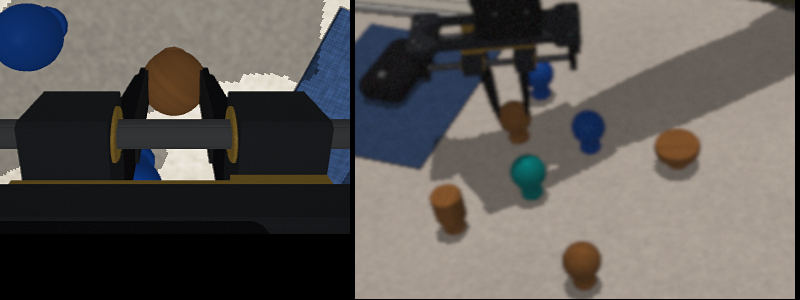

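The fingers grip the rear of the ball, so its centre sits ahead of the pads along tool x. I'll measure the offset.

```bash
python3 - <<'E'
from h import *
C=cam('wrist'); s=bot.get_state(); t=np.array(s['tool_pos'])
M=R.from_rotvec(s['orientation']).as_matrix()
for p,z in [((254,230),.034)]:
    q=pt(C,p,z); print(q,(M.T@(q-t)).round(4))
print('expected px of grasp point',px(C,t-M[:,2]*.019))
C=cam('wrist');im=bot.grab_frame('wrist'); print([ (r['score'],r['uv'],pt(C,r['uv'],.034)) for r in bot.spot_in('wrist','ball_knob_a')])
E
```

```text
[ 0.4612 -0.2815  0.034 ] [-0.0011  0.0011 -0.0171]
expected px of grasp point [252.1 229.5]
[(0.9, [108.3, 186.0], array([ 0.4544, -0.1919,  0.034 ])), (0.78, [252.7, 227.9], array([ 0.4621, -0.2803,  0.034 ])), (0.72, [223.9, 318.8], array([ 0.3952, -0.2871,  0.034 ])), (0.58, [223.4, 66.2], array([ 0.5416, -0.2309,  0.034 ]))]
```

Laterally the ball is centred. I'll command a full close and see whether the width changes.

```bash
python3 -m inch '[[0,0,0,0,0,0,0.2],[0,0,0,0,0,0,0.1],[0,0,0,0,0,0,0.1]]'; python3 -m inch '[[0,0,0,0,0,0.5,0.1],[0,0,0,0,0,1,0.1],[0,0,0,0,0,2,0.1],[0,0,0,0,0,2,0.1]]'
python3 - <<'E'
from h import *
C=cam('wrist'); im=bot.grab_frame('wrist'); 
i2=bot.grab_frame('scene')
a=im[150:384,80:430]; b=cv2.resize(i2[120:200,110:230],(450,300),interpolation=cv2.INTER_CUBIC)
o=np.zeros((300,800,3),np.uint8); o[:234,:350]=a; o[:300,350:800]=b
cv2.imwrite('pics/g2.png',o)
E
```

```text
time_s: 3.1
tool_pos: [0.4617, -0.28, 0.0169]
orientation: [-3.082, -0.607, -0.001]
force: [-1.3, 3.3, 5.6]
grip_width: 0.299
grasp_force: 25.3
time_s: 3.5
tool_pos: [0.4626, -0.2815, 0.0378]
orientation: [3.08, 0.606, 0.004]
force: [0.4, 0.3, 0.0]
grip_width: 0.3
grasp_force: 23.3
```

View pics/g2.png

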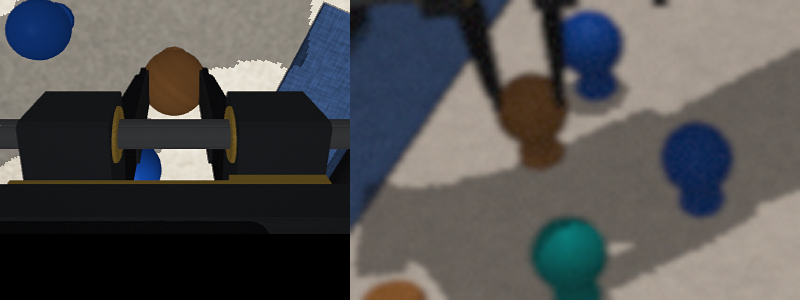

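The knob came up upright and the grip is firm. I'll carry it to above the middle well at about (0.563,0.2185).

```bash
python3 -m inch '[[0,0,0,0,0,4,0.1],[0,0,0,0,0,8,0.1],[0,0,0,1,5,9,0.1],[0,0,0,2,10,9,0.1],[0,0,0,3,15,9,0.1],[0,0,0,4,20,9,0.1],[0,0,0,5,25,9,0.1],[0,0,0,6,30,9,0.1],[0,0,0,7,34,9,0.1],[0,0,0,8,38,9,0.1],[0,0,0,9,42,9,0.1],[0,0,0,9.5,45,9,0.1]]'; python3 -m inch '[[0,0,0,0.3,2.5,0,0.1],[0,0,0,0.6,5,0,0.1],[0,0,0,0.6,5,0,0.1],[0,0,0,0.6,5,0,0.1]]'
python3 - <<'E'
from h import *
C=cam('wrist'); im=bot.grab_frame('wrist'); s=bot.get_state();t=np.array(s['tool_pos']);print(t,s['grip_width'])
print('well px',px(C,[.563,.2185,.008]),px(C,[.4807,.2377,.008]),px(C,[.645,.199,.042]))
cv2.imwrite('pics/p1.png',im)
E
```

```text
time_s: 4.8
tool_pos: [0.5564, 0.1719, 0.1253]
orientation: [-3.082, -0.609, 0.001]
force: [0.6, 1.3, 0.0]
grip_width: 0.295
grasp_force: 23.3
time_s: 5.2
tool_pos: [0.562, 0.2195, 0.1252]
orientation: [3.082, 0.608, -0.002]
force: [-0.2, 0.7, -1.1]
grip_width: 0.301
grasp_force: 23.3
[0.56201565 0.218916   0.12521409] 0.3010895609496699
well px [254. 177.] [208.  239.8] [311.8 107.9]
```

View pics/p1.png

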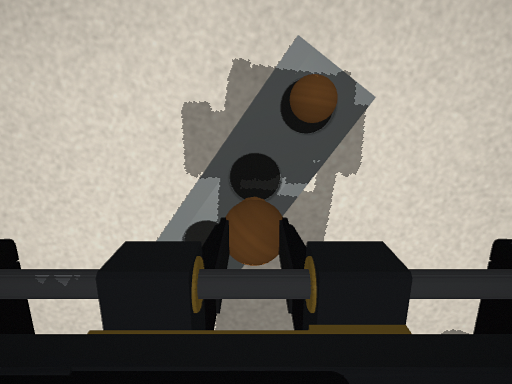

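The middle well is at (255,177), where predicted, and the knob hangs straight in the grip. I'll lower it.

```bash
python3 -m inch '[[0,0,0,0.1,0,-3,0.1],[0,0,0,0.1,0,-6,0.1],[0,0,0,0.1,0,-8,0.1],[0,0,0,0.1,0,-9,0.1],[0,0,0,0.1,0,-9.6,0.1],[0,0,0,0.1,0,-9.8,0.1],[0,0,0,0.1,0,-9.9,0.1],[0,0,0,0.1,0,-9.9,0.1]]'
```

```text
time_s: 6.05
tool_pos: [0.5642, 0.2197, 0.0279]
orientation: [-3.082, -0.607, -0.003]
force: [0.4, 0.1, -0.7]
grip_width: 0.299
grasp_force: 23.3
```

```bash
python3 -m inch '[[0,0,0,0,0,-0.1,0.1],[0,0,0,0,0,-0.2,0.1],[0,0,0,0,0,-0.2,0.1]]'
```

```text
time_s: 6.35
tool_pos: [0.5635, 0.2196, 0.0249]
orientation: [-3.082, -0.607, -0.0]
force: [-0.7, -0.5, -0.1]
grip_width: 0.299
grasp_force: 23.4
```

```bash
python3 -m inch '[[0,0,0,0,0,-0.1,0.1],[0,0,0,0,0,-0.15,0.1],[0,0,0,0,0,-0.15,0.1]]'
```

```text
time_s: 6.65
tool_pos: [0.5642, 0.2199, 0.0249]
orientation: [-3.082, -0.607, -0.003]
force: [-1.7, -0.6, 6.1]
grip_width: 0.297
grasp_force: 25.3
```

It touched the floor (6 N). I'll release, rise and head to the other brown ball at (0.643,-0.124).

```bash
python3 -m inch '[[0,0,0,0,0,0,0.35],[0,0,0,0,0,0,0.5],[0,0,0,0,0,0,0.6],[0,0,0,0,0,0,0.6],[0,0,0,0,0,2,0.6],[0,0,0,0,0,6,0.6],[0,0,0,0,0,11,0.65],[0,0,0,1,-4,14,0.65],[0,0,0,2,-9,16,0.65],[0,0,0,3,-14,16,0.65],[0,0,0,4,-19,16,0.65],[0,0,0,5,-24,16,0.65]]'; python3 -m inch '[[0,0,0,1.5,-5,0,0.65],[0,0,0,2.9,-10,0,0.65],[0,0,0,2.9,-10.2,0,0.65],[0,0,0,2.9,-10.2,0,0.65]]'
python3 - <<'E'
from h import *
C=cam('wrist'); im=bot.grab_frame('wrist'); s=bot.get_state();print(s['tool_pos'])
i2=bot.grab_frame('scene')
o=np.zeros((300,800,3),np.uint8); o[:,:400]=cv2.resize(im,(400,300)); o[:,400:]=cv2.resize(i2[180:330,300:500],(400,300),interpolation=cv2.INTER_CUBIC)
cv2.imwrite('pics/a1.png',o); print(px(C,[.643,-.124,.034]))
for r in bot.spot_in('wrist','ball_knob_a'): print(r['score'],r['uv'],pt(C,r['uv'],.034))
E
```

```text
time_s: 7.85
tool_pos: [0.6118, -0.0142, 0.1834]
orientation: [3.082, 0.607, 0.001]
force: [0.7, -0.6, 0.1]
grip_width: 0.648
grasp_force: 0.0
time_s: 8.25
tool_pos: [0.6405, -0.1158, 0.1824]
orientation: [-3.083, -0.602, 0.002]
force: [-0.7, 0.2, -0.5]
grip_width: 0.65
grasp_force: 0.0
[ 0.64037932 -0.11434174  0.18255644]
[260.7 171.8]
0.95 [255.5, 317.5] [ 0.4669 -0.1897  0.034 ]
0.57 [264.0, 172.7] [ 0.6434 -0.1277  0.034 ]
0.41 [304.0, 265.0] [ 0.5569 -0.2158  0.034 ]
```

View pics/a1.png

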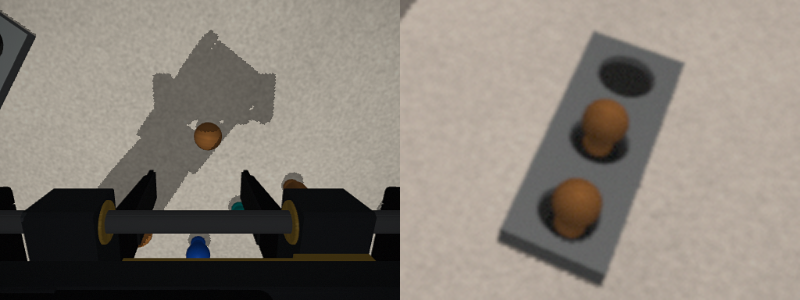

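Knob B stands upright in the middle well. The next brown ball is at (266,174) in the wrist view, about (0.643,-0.127). I'll descend and grip.

```bash
python3 -m inch '[[0,0,0,0.3,-1.2,-4,0.65],[0,0,0,0.3,-1.2,-8,0.65],[0,0,0,0.3,-1.2,-12,0.65],[0,0,0,0.3,-1.2,-15,0.65],[0,0,0,0.3,-1.2,-16.6,0.65],[0,0,0,0.3,-1.2,-16.6,0.65],[0,0,0,0.3,-1.2,-16.6,0.1],[0,0,0,0.3,-1.2,-16.6,0.1],[0,0,0,0.3,-1.2,-16.6,0.1],[0,0,0,0.3,-1.2,-16.6,0.1],[0,0,0,0.3,-1.2,-16.6,0.1],[0,0,0,0.3,-1.2,-16.6,0.1]]'
```

```text
time_s: 9.6
tool_pos: [0.6461, -0.1277, 0.0209]
orientation: [3.079, 0.606, 0.007]
force: [-4.1, -1.5, 21.7]
grip_width: 0.211
grasp_force: 19.6
```

Width is only 20 mm with 22 N upward, so this is a bad grip. I'll open and look.

```bash
python3 - <<'E'
from h import *
im=bot.grab_frame('wrist'); i2=bot.grab_frame('scene')
o=np.zeros((300,800,3),np.uint8); o[:,:400]=im[84:384,60:460]; o[:,400:]=cv2.resize(i2[190:280,140:260],(400,300),interpolation=cv2.INTER_CUBIC)
cv2.imwrite('pics/g3.png',o)
s=bot.get_state(); print(s['grip_width'],s['grasp_force'],s['force'],s['wrist_torque'],px(cam('wrist'),[.643,-.1275,.034]))
C=cam('wrist')
for r in bot.spot_in('wrist','ball_knob_a'): print(r['score'],r['uv'],pt(C,r['uv'],.034))
E
```

```text
0.13450248966977157 13.838168755173683 [-4.25011943  1.02958449 24.78458268] [0.12007917 0.83301508 0.06014249] [249.1 230.1]
0.95 [252.4, 227.4] [ 0.6455 -0.1287  0.034 ]
```

View pics/g3.png

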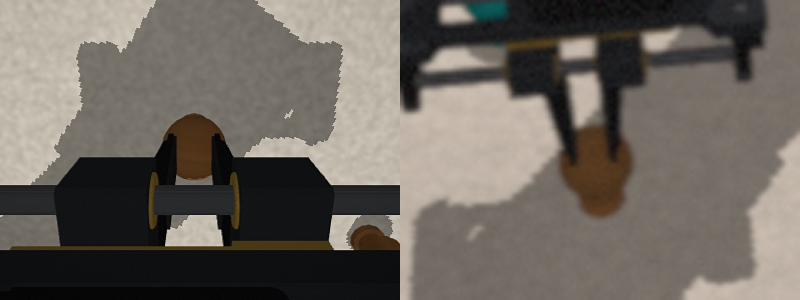

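The tips seem to sit on the ball's upper half. I'll check where the TCP and tips should project.

```bash
python3 - <<'E'
from h import *
C=cam('wrist'); s=bot.get_state(); t=np.array(s['tool_pos']); M=R.from_rotvec(s['orientation']).as_matrix()
S=cam('scene'); P=lambda l: t+M@np.array(l)
w=s['grip_width']*.095/2; print(w, s['time_s'])
for zz in (0,-.019,-.04):
  for x in (-.01,.01):
    print(zz,x,[px(C,P([x,y,zz])).tolist() for y in(-w,w)],[px(S,P([x,y,zz])).tolist() for y in(-w,w)])
for z in (.034,.054): print('ball',px(S,[.6445,-.128,z]),px(C,[.6445,-.128,z]))
print(bot.get_calibration('wrist')['mount'])
# open picture: tips at cols 197,313 row 220 w/ width .649*95=61.7
for zz in (0,-.019,-.04,-.06):
  for x in(-.01,.01): print('open',zz,x,[px(C,P([x,y,zz])).tolist() for y in(-.0308,.0308)])
E
```

```text
0.005677279525739839 9.75
0 -0.01 [[243.7, 232.5], [260.7, 232.5]] [[202.2, 239.3], [195.8, 239.9]]
0 0.01 [[243.5, 204.0], [260.9, 204.0]] [[202.6, 248.1], [196.2, 248.7]]
-0.019 -0.01 [[242.8, 244.7], [261.4, 244.7]] [[201.2, 232.5], [194.8, 233.2]]
-0.019 0.01 [[242.5, 213.8], [261.6, 213.8]] [[201.7, 241.4], [195.1, 242.0]]
-0.04 -0.01 [[241.5, 261.2], [262.3, 261.2]] [[200.2, 224.9], [193.6, 225.5]]
-0.04 0.01 [[241.2, 227.2], [262.5, 227.2]] [[200.6, 233.7], [193.9, 234.4]]
ball [199.2 239. ] [250.7 228.5]
ball [198.  231.9] [250.5 241.7]
[[ 1.30446083e-04 -9.64291062e-01 -2.64844730e-01  7.44239507e-02]
 [ 9.99999919e-01  2.26714840e-04 -3.32923451e-04  1.01225433e-03]
 [ 3.81079338e-04 -2.64844665e-01  9.64291013e-01 -1.99122778e-01]
 [ 0.00000000e+00  0.00000000e+00  0.00000000e+00  1.00000000e+00]]
open 0 -0.01 [[206.1, 232.5], [298.3, 232.5]]
open 0 0.01 [[204.9, 204.0], [299.5, 204.0]]
open -0.019 -0.01 [[201.7, 244.7], [302.5, 244.7]]
open -0.019 0.01 [[200.2, 213.8], [303.9, 213.8]]
open -0.04 -0.01 [[195.7, 261.2], [308.1, 261.3]]
open -0.04 0.01 [[193.9, 227.1], [309.8, 227.2]]
open -0.06 -0.01 [[188.5, 280.9], [314.8, 280.9]]
open -0.06 0.01 [[186.2, 243.2], [317.0, 243.2]]
```

Both cameras put the real finger ends about 30 mm above the reported TCP. Both grip widths fit that too: 29 mm and 20 mm are the ball's chord at those heights. I'll open and go lower in steps, checking the force.

```bash
python3 -m inch '[[0,0,0,0,0,0,0.65],[0,0,0,0,0,0,0.65],[0,0,0,0,0,0,0.65],[0,0,0,0,0,0,0.65],[0,0,0,0,0,-0.6,0.65],[0,0,0,0,0,-1.2,0.65],[0,0,0,0,0,-1.2,0.65]]'
```

```text
time_s: 10.45
tool_pos: [0.6509, -0.1237, 0.0159]
orientation: [-3.081, -0.603, -0.023]
force: [-3.3, 12.8, 28.1]
grip_width: 0.625
grasp_force: 13.2
```

```bash
python3 - <<'E'
from h import *
C=cam('wrist'); im=bot.grab_frame('wrist'); s=bot.get_state();print(s['tool_pos'],s['force'])
for r in bot.spot_in('wrist','ball_knob_a'): print(r['score'],r['uv'],pt(C,r['uv'],.034))
E
```

```text
[ 0.6500167  -0.12328552  0.01503709] [-4.60233072 12.58973123 28.8489633 ]
0.7 [233.7, 236.5] [ 0.6419 -0.1152  0.034 ]
```

```bash
python3 -m inch '[[0,0,0,0,0,4,0.65],[0,0,0,0,0,9,0.65],[0,0,0,0,0,14,0.65],[0,0,0,0,0,17,0.65],[0,0,0,0,0,17,0.65]]'
python3 - <<'E'
from h import *
C=cam('wrist'); im=bot.grab_frame('wrist'); s=bot.get_state();print(s['tool_pos'],s['force'])
i2=bot.grab_frame('scene')
o=np.zeros((384,800,3),np.uint8); o[:,:512]=im; o[:288,512:]=cv2.resize(i2[190:280,150:240],(288,288),interpolation=cv2.INTER_CUBIC)
cv2.imwrite('pics/a2.png',o)
for r in bot.spot_in('wrist','ball_knob_a'): print(r['score'],r['uv'],pt(C,r['uv'],.034))
E
```

```text
time_s: 11.05
tool_pos: [0.6473, -0.1273, 0.1832]
orientation: [3.077, 0.606, 0.017]
force: [-0.1, -0.1, -0.3]
grip_width: 0.648
grasp_force: 0.0
[ 0.64557549 -0.12682662  0.17926986] [-0.43507202  0.35899895 -0.1328096 ]
0.98 [216.6, 168.8] [ 0.6363 -0.0897  0.034 ]
0.7 [295.3, 263.7] [ 0.5636 -0.2177  0.034 ]
0.56 [243.3, 319.4] [ 0.4684 -0.1886  0.034 ]
```

View pics/a2.png

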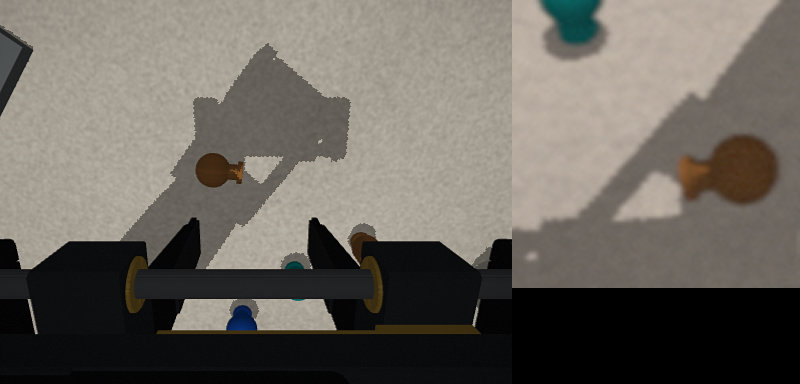

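The knob has tipped over: ball at (212,170), foot at (241,172), so it points along tool +y. I'll grip the ball with the tool tilted, turn it upright on the desk, then re-grasp from above at the right depth.

```bash
cat >> h.py <<'E'
def pose():
    s=bot.get_state(); return np.array(s['tool_pos']),R.from_rotvec(s['orientation'])
def plan(f,tilt,ball,depth=.038):
    """approach = -z cos + f sin ; tool x along f side; prints turn+shift from present pose"""
    t,r=pose(); f=f/np.linalg.norm(f)
    a=np.array([f[0]*np.sin(tilt),f[1]*np.sin(tilt),-np.cos(tilt)])
    for sg in (1,-1):
        x=sg*np.array([f[0]*np.cos(tilt),f[1]*np.cos(tilt),np.sin(tilt)]); y=np.cross(a,x)
        Rt=R.from_matrix(np.c_[x,y,a]); d=(Rt*r.inv()).as_rotvec()
        print(sg,'turn',d.round(3),'shift cm',((ball+depth*a-t)*100).round(2))
E
python3 - <<'E'
from h import *
C=cam('wrist'); s=bot.get_state(); print(np.round(s['joint_positions'],2))
im=cv2.imread('pics/a2.png')[:,:512]; h=cv2.cvtColor(im,cv2.COLOR_BGR2HSV)
m=cv2.inRange(h,(0,90,20),(20,255,255)); m[:130]=0;m[215:]=0;m[:,:180]=0;m[:,265:]=0
d=cv2.distanceTransform(m,cv2.DIST_L2,5); _,rad,_,uv=cv2.minMaxLoc(d); ys,xs=np.nonzero(m); print(uv,rad,xs.min(),xs.max(),ys.min(),ys.max())
b=pt(C,uv,.02); ft=pt(C,(xs.max(),ys[xs>=xs.max()-3].mean()),.013); f=(ft-b)[:2]; print(b,ft,f,np.linalg.norm(f))
print(pose()[0]); 
for tl in (0,.7): plan(f,tl,b)
E
```

```text
[-0.28  0.14  1.65  0.    1.35  0.91]
(212, 170) 16.778297424316406 196 242 153 186
[ 0.6255 -0.0835  0.02  ] [ 0.6352 -0.1157  0.013 ] [ 0.0097 -0.0322] 0.03362930269868824
[ 0.64302488 -0.12614081  0.17412165]
1 turn [-2.000e-03 -1.000e-03 -1.667e+00] shift cm [ -1.75   4.26 -19.21]
-1 turn [ 1.000e-03 -2.000e-03  1.475e+00] shift cm [ -1.75   4.26 -19.21]
1 turn [-0.339 -0.709 -1.592] shift cm [ -1.05   1.92 -18.32]
-1 turn [-0.69   0.328  1.41 ] shift cm [ -1.05   1.92 -18.32]
```

```bash
python3 -m inch '[[-0.69,0.33,1.41,-1.05,1.92,-8,0.65],[-0.69,0.33,1.41,-1.05,1.92,-8,0.65],[-0.69,0.33,1.41,-1.05,1.92,-8,0.65],[-0.69,0.33,1.41,-1.05,1.92,-8,0.65],[-0.69,0.33,1.41,-1.05,1.92,-8,0.65],[-0.69,0.33,1.41,-1.05,1.92,-8,0.65],[-0.69,0.33,1.41,-1.05,1.92,-8,0.65],[-0.69,0.33,1.41,-1.05,1.92,-8,0.65],[-0.69,0.33,1.41,-1.05,1.92,-8,0.65],[-0.69,0.33,1.41,-1.05,1.92,-8,0.65],[-0.69,0.33,1.41,-1.05,1.92,-8,0.65],[-0.69,0.33,1.41,-1.05,1.92,-8,0.65]]';python3 -m inch '[[0,0,0,0,0,0,0.65],[0,0,0,0,0,0,0.65]]'
python3 - <<'E'
from h import *
C=cam('wrist'); im=bot.grab_frame('wrist'); t,r=pose(); print(t,np.round(bot.get_state()['joint_positions'],2))
b=np.array([.6255,-.0835,.02]); f=np.array([.0097,-.0322])
print('px',px(C,b),px(C,[.6352,-.1157,.013]))
h=cv2.cvtColor(im,cv2.COLOR_BGR2HSV); m=cv2.inRange(h,(0,90,20),(20,255,255)); 
m[330:]=0
n,l,s,c=cv2.connectedComponentsWithStats(m)
for i in range(1,n):
    if s[i][4]>150: print(s[i],c[i].round(0))
cv2.imwrite('pics/l1.png',im)
plan(f,.7,b)
E
```

```text
time_s: 12.4
tool_pos: [0.6295, -0.1065, 0.0906]
orientation: [1.505, 2.034, -0.557]
force: [-0.1, 0.8, -0.5]
grip_width: 0.648
grasp_force: 0.0
time_s: 12.6
tool_pos: [0.6333, -0.1074, 0.0949]
orientation: [1.508, 2.027, -0.551]
force: [0.4, -0.0, 0.6]
grip_width: 0.651
grasp_force: 0.0
[ 0.63364227 -0.10747374  0.09531988] [ 0.06  0.13  1.93 -0.81  1.06  0.18]
px [252.9 110.4] [253.1 136.1]
[   0   21   24   73 1176] [ 9. 61.]
[ 233   93   52   64 2488] [258. 122.]
[184 215  22  48 304] [198. 234.]
1 turn [ 0.582 -1.937 -2.403] shift cm [ -0.11   0.05 -10.44]
-1 turn [-0.001 -0.001  0.001] shift cm [ -0.11   0.05 -10.44]
```

View pics/l1.png

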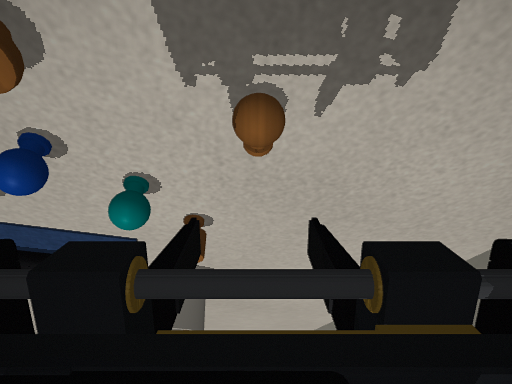

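The wrist view shows the knob lying with its ball at (259,118) and foot at (258,150), between the finger planes. That was my last picture, so I'll work from numbers now.

```bash
python3 - <<'E'
from h import *
C=cam('wrist'); b=pt(C,(259,118.5),.02); print(b); plan(np.array([.0097,-.0322]),.7,b); print(pose()[0])
E
```

```text
[ 0.6325 -0.0901  0.02  ]
1 turn [ 0.582 -1.937 -2.403] shift cm [  0.59  -0.61 -10.44]
-1 turn [-0.001 -0.001  0.001] shift cm [  0.59  -0.61 -10.44]
[ 0.63364227 -0.10747374  0.09531988]
```

```bash
python3 -m inch '[[0,0,0,0.5,-0.25,-3,0.65],[0,0,0,0.5,-0.25,-6,0.65],[0,0,0,0.5,-0.25,-8,0.65],[0,0,0,0.5,-0.25,-9.4,0.65],[0,0,0,0.5,-0.25,-9.4,0.65]]'
```

```text
time_s: 13.15
tool_pos: [0.6369, -0.11, -0.001]
orientation: [1.507, 2.03, -0.554]
force: [0.5, 0.5, -0.4]
grip_width: 0.651
grasp_force: 0.0
```

No contact, even at the reported z of about 0, which confirms the finger offset. I'll go down the rest and grip.

```bash
python3 -m inch '[[0,0,0,0,0,-0.5,0.65],[0,0,0,0,0,-0.8,0.65],[0,0,0,0,0,-0.8,0.1],[0,0,0,0,0,-0.8,0.1],[0,0,0,0,0,-0.8,0.1],[0,0,0,0,0,-0.8,0.1],[0,0,0,0,0,-0.8,0.1],[0,0,0,0,0,-0.8,0.1]]'; python3 -c "
from h import *
b=np.array([.6314,-.0864,.02]);print(pose()[0],px(cam('wrist'),b))"
```

```text
time_s: 13.95
tool_pos: [0.6385, -0.1096, -0.0062]
orientation: [1.505, 2.027, -0.55]
force: [-0.4, 0.8, 2.0]
grip_width: 0.409
grasp_force: 30.0
[ 0.63852842 -0.1096431  -0.00624142] [253.6 237.7]
```

A 39 mm grip at 30 N is a true equator grip. I'll lift and turn the knob upright by 78° about the closing axis.

```bash
python3 -m inch '[[0,0,0,0,0,3,0.1],[0,0,0,0,0,7,0.1],[1.306,0.393,0,-1.4,4.6,7,0.1],[1.306,0.393,0,-1.4,4.6,7,0.1],[1.306,0.393,0,-1.4,4.6,7,0.1],[1.306,0.393,0,-1.4,4.6,7,0.1],[1.306,0.393,0,-1.4,4.6,7,0.1],[1.306,0.393,0,-1.4,4.6,7,0.1],[1.306,0.393,0,-1.4,4.6,7,0.1],[1.306,0.393,0,-1.4,4.6,7,0.1],[1.306,0.393,0,-1.4,4.6,7,0.1],[1.306,0.393,0,-1.4,4.6,7,0.1]]'; python3 -m inch '[[0,0,0,0,0,0,0.1],[0,0,0,0,0,0,0.1]]'
python3 - <<'E'
from h import *
t,r=pose(); print(r.as_matrix().round(3),t)
S=cam('scene'); im=bot.grab_frame('scene'); b=t-.038*r.as_matrix()[:,2]; print('ball',b, px(S,b), 'foot',px(S,b-[0,0,.034]))
u,v=px(S,b).astype(int); cr=im[v-25:v+45,u-35:u+35]
m=cv2.inRange(cv2.cvtColor(cr,cv2.COLOR_BGR2HSV),(0,90,20),(20,255,255))
for k in range(0,70,3): 
    xs=np.nonzero(m[k])[0]
    if len(xs): print(v-25+k,u-35+xs.min(),u-35+xs.max(),len(xs))
E
```

```text
time_s: 15.15
tool_pos: [0.6231, -0.0662, 0.0594]
orientation: [-1.528, -2.046, -0.525]
force: [0.0, 0.4, -1.1]
grip_width: 0.41
grasp_force: 30.0
time_s: 15.35
tool_pos: [0.6243, -0.0629, 0.0637]
orientation: [-1.525, -2.056, -0.525]
force: [-0.7, 1.1, -0.7]
grip_width: 0.409
grasp_force: 30.0
[[-0.229  0.957 -0.178]
 [ 0.754  0.29   0.589]
 [ 0.615  0.001 -0.788]] [ 0.62429907 -0.06287647  0.06374881]
ball [ 0.63105991 -0.08525021  0.09371057] [222.4 216.1] foot [223.6 228.9]
191 189 192 4
194 188 191 4
197 188 191 4
200 188 202 14
203 193 203 6
206 219 228 10
209 216 231 16
212 214 233 20
215 216 233 18
218 220 234 15
221 224 233 10
224 227 231 5
227 228 230 3
230 222 230 9
233 220 229 10
```

The foot shows under the ball as predicted, so the knob is upright. I'll lower it to the desk.

```bash
python3 -m inch '[[0,0,0,0,0,-2,0.1],[0,0,0,0,0,-4,0.1],[0,0,0,0,0,-5.2,0.1],[0,0,0,0,0,-5.4,0.1],[0,0,0,0,0,-5.5,0.1],[0,0,0,0,0,-5.5,0.1]]'; python3 -m inch '[[0,0,0,0,0,-0.1,0.1],[0,0,0,0,0,-0.2,0.1],[0,0,0,0,0,-0.2,0.1]]'
```

```text
time_s: 16.0
tool_pos: [0.6236, -0.0632, 0.0074]
orientation: [-1.524, -2.053, -0.526]
force: [-0.2, -0.1, 2.2]
grip_width: 0.413
grasp_force: 30.0
time_s: 16.3
tool_pos: [0.6241, -0.0634, 0.0072]
orientation: [-1.523, -2.054, -0.527]
force: [-2.7, 0.8, 6.5]
grip_width: 0.407
grasp_force: 30.0
```

```bash
python3 -m inch '[[0,0,0,0,0,-0.1,0.1],[0,0,0,0,0,-0.2,0.1],[0,0,0,0,0,-0.2,0.1]]'; python3 -m inch '[[0,0,0,0,0,-0.1,0.1],[0,0,0,0,0,-0.2,0.1],[0,0,0,0,0,-0.2,0.1]]'
```

```text
time_s: 16.6
tool_pos: [0.6242, -0.0633, 0.0072]
orientation: [-1.522, -2.053, -0.528]
force: [-5.6, -0.3, 12.5]
grip_width: 0.408
grasp_force: 30.0
time_s: 16.9
tool_pos: [0.6242, -0.0632, 0.0071]
orientation: [-1.52, -2.053, -0.529]
force: [-8.2, -0.7, 19.4]
grip_width: 0.406
grasp_force: 30.0
```

Pressed flat. I'll ease off, release and back out along the tool axis.

```bash
python3 -m inch '[[0,0,0,0,0,0.5,0.1],[0,0,0,0,0,0.5,0.1],[0,0,0,0,0,0.5,0.45],[0,0,0,0,0,0.5,0.6],[0,0,0,0,0,0.5,0.65],[0,0,0,0,0,0.5,0.65],[0,0,0,0.4,-1.2,2.1,0.65],[0,0,0,0.7,-2.4,3.7,0.65],[0,0,0,1.2,-4.1,6,0.65],[0,0,0,1.8,-6,9,0.65],[0,0,0,1.8,-6,13,0.65]]'
python3 - <<'E'
from h import *
S=cam('scene'); im=bot.grab_frame('scene'); b=np.array([.631,-.0855,.034]); print(px(S,b))
print([(r['score'],r['uv'],pt(S,r['uv'],.034)) for r in bot.spot_in('scene','ball_knob_a')][:5])
u,v=px(S,b).astype(int); cr=im[v-25:v+45,u-35:u+35]
m=cv2.inRange(cv2.cvtColor(cr,cv2.COLOR_BGR2HSV),(0,90,20),(20,255,255))
for k in range(0,70,2): 
    xs=np.nonzero(m[k])[0]
    if len(xs): print(v-25+k,u-35+xs.min(),u-35+xs.max(),len(xs))
t,r=pose();M=r.as_matrix()
# vertical pose with closing axis kept: tool y horizontal
y=M[:,1]*[1,1,0]; y/=np.linalg.norm(y); z=np.array([0,0,-1.]); x=np.cross(y,z)
print('turn to vertical',(R.from_matrix(np.c_[x,y,z])*r.inv()).as_rotvec().round(3),t,'shift to above ball',((b+[0,0,.10]-t)*100).round(2), np.round(bot.get_state()['joint_positions'],2))
E
```

```text
time_s: 18.0
tool_pos: [0.6416, -0.1252, 0.1311]
orientation: [-1.527, -2.05, -0.525]
force: [0.8, 0.1, 0.0]
grip_width: 0.654
grasp_force: 0.0
[224.4 238.1]
[(0.86, [399.7, 242.2], array([0.5603, 0.216 , 0.034 ])), (0.85, [224.7, 241.0], array([ 0.6371, -0.0829,  0.034 ])), (0.8, [384.4, 283.3], array([0.6532, 0.1975, 0.034 ])), (0.64, [201.4, 164.2], array([ 0.4602, -0.1906,  0.034 ]))]
229 220 229 10
231 218 232 15
233 217 233 17
235 215 234 20
237 215 235 21
239 215 235 21
241 215 234 20
243 216 233 18
245 217 232 16
247 219 231 13
249 219 232 14
251 220 232 13
253 221 230 10
255 224 227 4
turn to vertical [-0.632 -0.181 -0.003] [ 0.64563303 -0.12564607  0.13890731] shift to above ball [-1.46  4.01 -0.49] [-0.49  0.45  1.44  0.46  1.72 -0.83]
```

The knob stands upright on the desk. I'll turn the tool vertical above it and measure with the wrist camera.

```bash
python3 -m inch '[[-0.632,-0.181,0,-1.4,4,2,0.65],[-0.632,-0.181,0,-1.4,4,2,0.65],[-0.632,-0.181,0,-1.4,4,2,0.65],[-0.632,-0.181,0,-1.4,4,2,0.65],[-0.632,-0.181,0,-1.4,4,2,0.65],[-0.632,-0.181,0,-1.4,4,2,0.65],[-0.632,-0.181,0,-1.4,4,2,0.65],[-0.632,-0.181,0,-1.4,4,2,0.65]]'
python3 - <<'E'
from h import *
C=cam('wrist'); im=bot.grab_frame('wrist'); b=[.632,-.0845,.034]; q=px(C,b); print(q)
m=cv2.inRange(cv2.cvtColor(im,cv2.COLOR_BGR2HSV),(0,90,20),(20,255,255)); n,l,s,c=cv2.connectedComponentsWithStats(m)
for i in range(1,n):
    if s[i][4]>300 and np.hypot(*(c[i]-q))<60: print(s[i],c[i],pt(C,c[i],.034))
print([(r['score'],r['uv'],pt(C,r['uv'],.034)) for r in bot.spot_in('wrist','ball_knob_a')][:3]); t,r=pose(); print(t,r.as_matrix().round(3).tolist(), bot.get_state()['joint_positions'])
E
```

```text
time_s: 18.9
tool_pos: [0.6281, -0.0844, 0.1516]
orientation: [-1.87, -2.509, 0.004]
force: [-0.1, -0.0, 0.3]
grip_width: 0.65
grasp_force: 0.0
[258.3 178.9]
[ 240  160   39   39 1192] [258.875      178.89681208] [ 0.6325 -0.0843  0.034 ]
[(0.85, [258.5, 176.8], array([ 0.6315, -0.0824,  0.034 ])), (0.71, [70.6, 224.0], array([ 0.4558, -0.1886,  0.034 ]))]
[ 0.62820907 -0.08467814  0.15160617] [[-0.285, 0.958, -0.011], [0.958, 0.285, 0.005], [0.008, -0.01, -1.0]] [-0.21974424  0.12016779  1.71251819  0.00223438  1.321022   -0.50937491]
```

```bash
python3 -m inch '[[0,0,0,0.4,0,-4,0.65],[0,0,0,0.4,0,-8,0.65],[0,0,0,0.4,0,-11,0.65],[0,0,0,0.4,0,-13,0.65],[0,0,0,0.4,0,-14.5,0.65],[0,0,0,0.4,0,-14.5,0.65]]'
```

```text
time_s: 19.6
tool_pos: [0.6304, -0.0839, 0.0044]
orientation: [-1.869, -2.506, 0.007]
force: [-0.6, 0.8, 0.4]
grip_width: 0.647
grasp_force: 0.0
```

```bash
python3 -m inch '[[0,0,0,0.1,0,-0.5,0.65],[0,0,0,0.1,0,-1.1,0.65],[0,0,0,0.1,0,-1.1,0.65],[0,0,0,0.1,0,-1.1,0.1],[0,0,0,0.1,0,-1.1,0.1],[0,0,0,0.1,0,-1.1,0.1],[0,0,0,0.1,0,-1.1,0.1],[0,0,0,0.1,0,-1.1,0.1]]'
```

```text
time_s: 20.4
tool_pos: [0.6335, -0.0837, -0.0033]
orientation: [-1.87, -2.512, 0.004]
force: [-0.0, 0.4, 1.7]
grip_width: 0.409
grasp_force: 30.0
```

Good grip (39 mm, 30 N). I'll carry it to above the end well at (0.481,0.238).

```bash
python3 -m inch '[[0,0,0,0,0,4,0.1],[0,0,0,0,0,8,0.1],[0,0,0,0,0,11,0.1],[0,0,0,-2,4,11,0.1],[0,0,0,-4,8.5,11,0.1],[0,0,0,-6,13,11,0.1],[0,0,0,-8,17.5,11,0.1],[0,0,0,-10,22,11,0.1],[0,0,0,-12,26,11,0.1],[0,0,0,-14,29.5,11,0.1],[0,0,0,-15.2,32.1,11,0.1],[0,0,0,-15.2,32.1,11,0.1]]'; python3 -m inch '[[0,0,0,0,0,0,0.1],[0,0,0,0,0,0,0.1],[0,0,0,0,0,0,0.1]]'
python3 - <<'E'
from h import *
C=cam('wrist'); im=bot.grab_frame('wrist'); t,r=pose(); print(t, px(C,[.4807,.2377,.008]))
g=cv2.cvtColor(im,cv2.COLOR_BGR2GRAY); n,l,s,c=cv2.connectedComponentsWithStats((g[:215]<45).astype(np.uint8))
for i in range(1,n):
    if s[i][4]>300: print(s[i],c[i],pt(C,c[i],.012))
E
```

```text
time_s: 21.6
tool_pos: [0.4795, 0.2399, 0.1062]
orientation: [-1.864, -2.515, 0.004]
force: [-0.2, -0.7, -0.3]
grip_width: 0.406
grasp_force: 30.0
time_s: 21.9
tool_pos: [0.4818, 0.2364, 0.1062]
orientation: [-1.872, -2.51, 0.005]
force: [0.1, -1.2, -1.2]
grip_width: 0.406
grasp_force: 30.0
[0.4817687  0.23642763 0.10620931] [253.8 180.5]
[ 227  156   54   49 2098] [253.79790276 179.92993327] [0.4803 0.2391 0.012 ]
[308 200  46  15 436] [331.87614679 207.80504587] [0.56   0.2343 0.012 ]
```

The end well is where predicted. Lowering.

```bash
python3 -m inch '[[0,0,0,-0.1,0.1,-3,0.1],[0,0,0,-0.1,0.1,-6,0.1],[0,0,0,-0.1,0.1,-8,0.1],[0,0,0,-0.1,0.1,-9.2,0.1],[0,0,0,-0.1,0.1,-9.8,0.1],[0,0,0,-0.1,0.1,-9.8,0.1],[0,0,0,-0.1,0.1,-9.9,0.1],[0,0,0,-0.1,0.1,-9.9,0.1]]';python3 -m inch '[[0,0,0,0,0,-0.1,0.1],[0,0,0,0,0,-0.2,0.1],[0,0,0,0,0,-0.2,0.1]]'
```

```text
time_s: 22.75
tool_pos: [0.4812, 0.2387, 0.0085]
orientation: [-1.871, -2.512, 0.002]
force: [0.2, 0.1, -0.1]
grip_width: 0.408
grasp_force: 30.0
time_s: 23.05
tool_pos: [0.4803, 0.2384, 0.0054]
orientation: [-1.87, -2.511, 0.004]
force: [-0.5, -0.1, -1.1]
grip_width: 0.407
grasp_force: 30.0
```

```bash
python3 -m inch '[[0,0,0,0,0,-0.1,0.1],[0,0,0,0,0,-0.2,0.1],[0,0,0,0,0,-0.2,0.1]]'
```

```text
time_s: 23.35
tool_pos: [0.4804, 0.2385, 0.0045]
orientation: [-1.87, -2.511, 0.005]
force: [-3.4, -1.6, 7.4]
grip_width: 0.406
grasp_force: 30.0
```

The foot is on the floor (7 N). I'll release gently, rise and clear the area.

```bash
python3 -m inch '[[0,0,0,0,0,0.1,0.1],[0,0,0,0,0,0.1,0.45],[0,0,0,0,0,0.1,0.55],[0,0,0,0,0,0.1,0.6],[0,0,0,0,0,0.1,0.6],[0,0,0,0,0,2,0.6],[0,0,0,0,0,5,0.6],[0,0,0,0,0,9,0.6],[0,0,0,0,0,13,0.6],[0,0,0,-5,-3,16,0.6],[0,0,0,-9,-6,16,0.6],[0,0,0,-9,-6,16,0.6]]'
python3 - <<'E'
from h import *
im=bot.grab_frame('scene'); S=cam('scene')
print([(r['score'],r['uv'],pt(S,r['uv'],.042)) for r in bot.spot_in('scene','ball_knob_a')])
m=cv2.inRange(cv2.cvtColor(im,cv2.COLOR_BGR2HSV),(0,90,20),(20,255,255))
for p in ([.4805,.238],[.563,.2185],[.645,.199]):
    u,v=px(S,[*p,.042]).astype(int); print('pred ball',px(S,[*p,.042]),'foot',px(S,[*p,.008]))
    for k in range(v-16,v+22,3):
        xs=np.nonzero(m[k,u-25:u+25])[0]
        if len(xs): print(k,u-25+xs.min(),u-25+xs.max(),end=' | ')
    print()
E
```

```text
time_s: 24.55
tool_pos: [0.3883, 0.1772, 0.1641]
orientation: [-1.871, -2.512, 0.003]
force: [0.2, -0.1, -0.7]
grip_width: 0.598
grasp_force: 0.0
[(0.89, [386.5, 283.2], array([0.6577, 0.1998, 0.042 ])), (0.82, [173.5, 131.7], array([ 0.3861, -0.2809,  0.042 ])), (0.81, [169.9, 188.8], array([ 0.5493, -0.2218,  0.042 ])), (0.64, [198.0, 166.0], array([ 0.4749, -0.1918,  0.042 ])), (0.57, [399.8, 242.6], array([0.5679, 0.2151, 0.042 ])), (0.55, [415.1, 210.6], array([0.485 , 0.2374, 0.042 ]))]
pred ball [415.6 208.9] foot [411.4 220.8]
201 409 423 | 204 407 425 | 207 406 426 | 210 405 426 | 213 405 425 | 216 405 423 | 219 405 420 | 222 405 419 | 225 409 418 | 
pred ball [402.  240.8] foot [398.  252.5]
224 408 418 | 230 397 407 | 233 394 411 | 236 392 412 | 239 392 413 | 242 391 413 | 245 391 412 | 248 392 411 | 251 391 408 | 254 392 406 | 257 395 403 | 
pred ball [386.7 276.7] foot [382.9 288. ]
269 385 390 | 272 380 396 | 275 377 398 | 278 376 399 | 281 375 400 | 284 376 399 | 287 377 398 | 290 376 397 | 293 376 395 | 296 379 391 |
```

All three knobs show the same upright outline in their wells. Handing in.

```bash
python3 -c "
from rig import bot
print(bot.close_job())"
```

```text
the job is handed in; nothing more can be done
None
```

The two brown ball knobs now stand upright in the tray's two empty wells, with the third ball knob still in its own well; I tipped one over on the desk and stood it back up before placing it, and I handed the job in at about 25 s.

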